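# Sort unglazed porcelain into the sample trays

### The job

Sort the five plain white porcelain blanks (two cups, two bud vases and a jar lid) into the wooden trays: each blank goes into the tray whose painted sample has the same shape, standing flat and upright in an empty bay of its own, the lid with its knob up. Set each one down rather than dropping it.

Things in the scene. Friction and masses are not known exactly. Their poses are not given: they have to be found in the camera images.
- cup_a_center (a point): one of two plain white unglazed porcelain cups without handle, open at the top, standing on its foot: height 46 mm, outer diameter 32 mm at the foot, 47 mm at 18 mm up, 50 mm at the rim, wall 3 mm, about 70 g. Grip across the outside of its upper half. Origin at its centre on the axis, half-way up; z is its axis, up.
- cup_b_center (a point): the other of two plain white unglazed porcelain cups without handle, open at the top, standing on its foot: height 46 mm, outer diameter 32 mm at the foot, 47 mm at 18 mm up, 50 mm at the rim, wall 3 mm, about 70 g. Grip across the outside of its upper half. Origin at its centre on the axis, half-way up; z is its axis, up.
- vase_a_center (a point): one of two plain white unglazed bud vases, solid, standing: height 82 mm, foot 32 mm across, straight belly 44 mm across from 22 to 52 mm up, neck 18 mm across from 64 to 74 mm up, lip 28 mm across with a dark mouth, about 90 g. Grip across the belly. Origin at its centre on the axis, half-way up; z is its axis, up.
- vase_b_center (a point): the other of two plain white unglazed bud vases, solid, standing: height 82 mm, foot 32 mm across, straight belly 44 mm across from 22 to 52 mm up, neck 18 mm across from 64 to 74 mm up, lip 28 mm across with a dark mouth, about 90 g. Grip across the belly. Origin at its centre on the axis, half-way up; z is its axis, up.
- lid_center (a point): the one plain white unglazed jar lid, lying flat with its knob up: height 42 mm, flange 48 mm across and 7 mm thick, sloping in to 24 mm across at 14 mm up, then an upright round knob 18 to 20 mm across from 16 to 38 mm up, about 60 g. Grip the knob. Origin at its centre on the axis, half-way up; z is its axis, up.
- tray_cup: fixed wooden tray, 80 (x) by 200 (y) mm, with a fixed painted sample cup (50 mm across, 46 mm high, blue on white) at y = +71 mm. Floor 5 mm above the table; outer walls 5 mm thick, tops at 13 mm; two cross walls 5 mm thick, tops at 10 mm. Two empty bays, each 70 (x) by 66 (y) mm inside, centred at y = -62 and y = +9 mm. Origin at the centre of the underside; z up.
- tray_vase: fixed wooden tray, 80 (x) by 200 (y) mm, with a fixed painted sample vase (44 mm across, 82 mm high, blue on white) at y = +71 mm. Floor 5 mm above the table; outer walls 5 mm thick, tops at 13 mm; two cross walls 5 mm thick, tops at 10 mm. Two empty bays, each 70 (x) by 66 (y) mm inside, centred at y = -62 and y = +9 mm. Origin at the centre of the underside; z up.
- tray_lid: fixed wooden tray, 80 (x) by 200 (y) mm, with a fixed painted sample lid (48 mm across, 42 mm high, blue on white) at y = +71 mm. Floor 5 mm above the table; outer walls 5 mm thick, tops at 13 mm; two cross walls 5 mm thick, tops at 10 mm. Two empty bays, each 70 (x) by 66 (y) mm inside, centred at y = -62 and y = +9 mm. Origin at the centre of the underside; z up.
Things that resemble listed ones, but are neither listed nor needed, are in the scene too. Leave any turquoise look-alike of the part that bears cup_a_center alone. Leave any red look-alike of the part that bears vase_a_center alone.

How it is judged:
By the outcome, as a careful person would: the job done as asked, in the order asked, and still so for the second after the job is handed in, with the robot touching nothing.
It also fails if it takes over 120 s, if anything falls off the work surface, if the arm or the gripper's body presses on something with over 40 N, if the wrist force passes 120 N, or if a joint passes its speed limit or range.

### The arm

A 6-joint arm with a two-finger parallel gripper is mounted at the origin on the work surface. World frame = base frame: x ahead of the robot, y to its left, z up, the work surface at z = 0. Lengths are in mm, angles in degrees, forces in N, time in s.
With the tool pointing down it reaches from about 350 to 850 mm from the base axis. Payload 8.1 kg.
Tool frame: the origin (TCP) lies midway between the tips of the shut fingers; the grasp point (between the pads) lies 19 mm behind it; z points along the fingers, y is the line along which they close (so a half turn about z gives the same grasp; the last joint's range is limited). The gripper opens to 85 mm and grips with 20 to 120 N. Pads are 22 mm wide; open, the fingers measure 114 mm over their backs; the gripper's body (76 mm by 85 mm) begins 54 mm behind the grasp point. The pads swing forward as they close: fully open they stand 13 mm farther back than shut.
Start: joints at [-68.434, 7.471, 85.268, -0, 87.261, -4.893], TCP at [267.356, -537.146, 197.492] pointing down, gripper open.
Joint ranges: [-169.43, 169.43], [-51.17, 129.36], [1.28, 143.12], [-76.62, 256.62], [0, 156.53], [-152.29, 152.29]. Speed limits (degrees/s): [136.94, 136.94, 159.86, 180, 180, 180].

### API

Orientations are given as [roll, pitch, yaw] about the fixed x, y, z axes, in that order (R = Rz(yaw) Ry(pitch) Rx(roll)).
In Python, from bench import r gives the robot as it stands. The module is installed in compiled form; this text tells all that it offers.
- The arm moves only by the tool jog_arm, never from a script. Its argument "rows" is a list of rows, each a list of 2 entries, a list of its own where there are three numbers: the shift along the tool's x, y, z in mm, then the turn, a rotation vector about the tool's x, y, z in rad. A call has 1 to 10 rows; each row is the pose to reach, as a shift and turn from the pose commanded when the call began, along the tool's axes at that moment; what a row does not reach only later rows make up. A row lasts 1/10 s, in which the tool goes at most 50 mm and 8.59 degrees, less where a joint would pass 70% of its speed; a pose out of reach is approached as far as the arm can. A call with a gripper value outside its range is refused whole. "grip" is the finger opening in mm, from 0 to 85.4, set as the call begins (left out, the last holds). The fingers move at their own pace and stop on an object; "force" is the grip in N (left out, the last holds). Time passes only in rows, so rows that repeat a pose let the fingers close. It gives the time, the measured TCP pose, the force, the opening and the grip force at its end, in the units of the state.
- r.sense(): the state, without advancing time (a new reading comes with each control period).
- r.snapshot(name): name is "scene" or "top" or "wrist"; returns (picture, depth): 384x512x3 uint8, blue, green, red; 384x512 float32, mm along the optical axis (not along the pixel's ray), 0 where there is no reading.
- r.camera_params(name): a dict with "fx", "fy", "cx", "cy" (pixels), "pose" (4x4, takes a point from camera to world coordinates); the wrist camera has in their place "tool_from_camera" (4x4, takes a point from camera to tool coordinates, whose origin is the TCP and whose axes are the flange's). Camera axes: x right, y down, z forward; pixel columns grow to the right and rows downward; lengths in mm; the calibration is good to about 2 mm. A picture is of the moment at which its call begins: read the wrist's pose just before it. camera_params takes no time and is no camera call.
- r.hand_in(): hands the job in; it is judged then, once.
The state is a dict: "time": time; "joint_pos": joint angles; "qd": joint speeds; "joint_efforts": joint torques, N m; "tool_pos": TCP position; "tcp_rot": TCP orientation; "ft_force": force on the tool from outside, world axes, zero at the start; "wrist_torque": the same for the moment, N m; "finger_gap": finger opening in mm; "grip_force": force on a finger pad.
Only numpy, scipy, OpenCV 4.12 (cv2) and the standard library are available. Lean on these libraries where they do the work, as an engineer would, in place of code of your own. Each camera call takes 0.05 s, during which the arm holds its last target. There are 200 camera calls.

## Working session

There is one attempt and no reset: what is moved stays moved. The work goes in short steps, Python scripts to look and compute and a tool call to move; the robot and the scene stay as the last step left them, time stands still between calls to the robot, and variables do not carry over. Pictures are saved under pics/ and viewed, at most 14 in all, crops included, and the job is handed in when it is done.

Besides the shell and the picture viewer there is one more tool, called after "Request:" as name(argument=value, ...), one argument or row to a line, values as JSON. jog_arm: Moves the arm, as the interface text tells. Its arguments: {"type":"object","properties":{"rows":{"type":"array"},"grip":{"type":"number"},"force":{"type":"number"}},"required":["rows"]}

```bash
mkdir -p pics; ls; python3 - <<'E'
from bench import r
import cv2,numpy as np
s=r.sense();print(s)
for n in("scene","top"):
    p,d=r.snapshot(n);cv2.imwrite(f"pics/{n}0.png",p);np.savez(f"{n}0.npz",p=p,d=d)
    c=r.camera_params(n);print(n,c)
print(r.camera_params("wrist"))
E
```

```text
pics
{'time': 0.0, 'joint_pos': array([-6.84321793e+01,  7.51542776e+00,  8.53303738e+01,  1.84967349e-04,
        8.72600554e+01, -4.89183602e+00]), 'qd': array([-0.01104052,  0.04124638, -0.1449719 ,  0.07200005, -0.00341252,
       -0.01779424]), 'joint_efforts': array([-2.65767732e-03, -5.69401753e+01, -5.00562394e+01, -5.55778570e-04,
        1.47887907e-02, -1.91029017e-05]), 'tool_pos': array([ 267.14787841, -536.56281405,  196.43065322]), 'tcp_rot': array([-1.79894544e+02, -9.21100752e-03,  2.64596392e+01]), 'ft_force': array([ 0.57536796, -0.33104318,  0.7078691 ]), 'wrist_torque': array([ 0.00438688, -0.02656588, -0.00755543]), 'grip_force': 0.0, 'finger_gap': 85.26418345874589}
scene {'fx': 402.2268109954595, 'fy': 402.2268109954595, 'cx': 259.06645264568516, 'cy': 197.95702431608785, 'pose': array([[ 6.67553876e-02,  8.32436496e-01, -5.50084719e-01,
         9.46919759e+02],
       [ 9.97674917e-01, -6.32743673e-02,  2.53202510e-02,
        -4.65801098e+00],
       [-1.37287616e-02, -5.50495990e-01, -8.34724917e-01,
         7.57145273e+02],
       [ 0.00000000e+00,  0.00
[... 277 characters left out ...]
1,  8.22753934e-02, -2.04097738e-02,
         4.62064133e+00],
       [ 6.60856529e-04, -2.33222342e-01, -9.72423212e-01,
         1.05221213e+03],
       [ 0.00000000e+00,  0.00000000e+00,  0.00000000e+00,
         1.00000000e+00]])}
{'fx': 271.95250697487114, 'fy': 271.95250697487114, 'cx': 255.2473984509641, 'cy': 183.55657933127608, 'tool_from_camera': array([[-6.28217302e-04, -9.62354085e-01, -2.71798123e-01,
         6.83753791e+01],
       [ 9.99999611e-01, -7.72913938e-04,  4.25315036e-04,
        -9.28099720e-01],
       [-6.19380220e-04, -2.71797750e-01,  9.62354196e-01,
        -1.76952308e+02],
       [ 0.00000000e+00,  0.00000000e+00,  0.00000000e+00,
         1.00000000e+00]])}
```

View pics/top0.png

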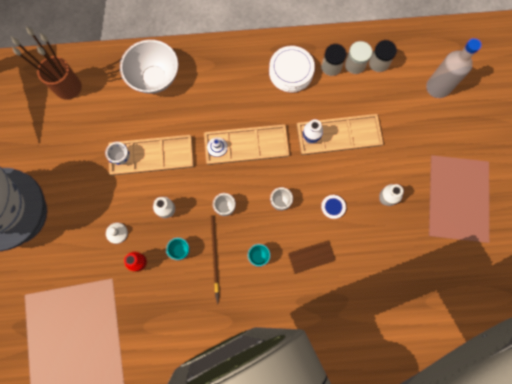

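View pics/scene0.png

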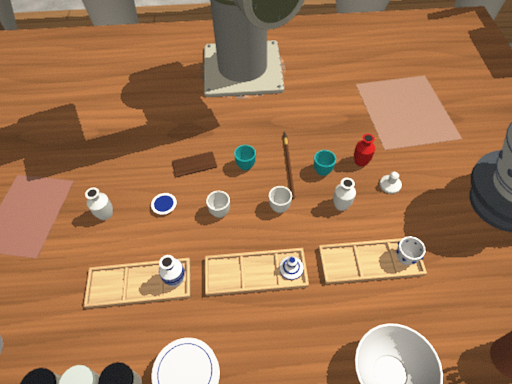

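The top view shows the vase blanks at (163,206) and (391,194), the lid blank at (117,232), and the cup blanks at (223,204) and (281,198). Possible confusions are the teal cups at (178,248) and (259,254), the red vase at (134,261), the blue-filled dish at (333,207), and the painted samples at (118,152) cup, (217,147) lid and (313,130) vase. The trays, left to right, are cup, lid and vase. I'll measure these and check with one close crop.

```bash
cat > h.py <<'E'
import numpy as np,cv2
from bench import r
def ray(c,T,u,v,z):
    d=T[:3,:3]@np.array([(u-c['cx'])/c['fx'],(v-c['cy'])/c['fy'],1]);o=T[:3,3]
    return o+d*(z-o[2])/d[2]
def cloud(c,T,d):
    v,u=np.indices(d.shape);P=np.stack([(u-c['cx'])/c['fx']*d,(v-c['cy'])/c['fy']*d,d],-1)
    return P@T[:3,:3].T+T[:3,3]
E
python3 - <<'E'
from h import *
for n in("top","scene"):
    f=np.load(n+"0.npz");c=r.camera_params(n);P=cloud(c,c['pose'],f['d']);p=f['p'];hsv=cv2.cvtColor(p,cv2.COLOR_BGR2HSV)
    ok=(f['d']>0)&(P[...,0]>200)&(P[...,0]<650)&(abs(P[...,1])<420)
    print(n,'table z',np.median(P[ok][:,2]))
    m=(ok&(hsv[...,1]<70)&(hsv[...,2]>110)&(P[...,2]>12)&(P[...,2]<110)).astype(np.uint8)
    k,L,S,C=cv2.connectedComponentsWithStats(m)
    for i in range(1,k):
        if S[i,4]<60:continue
        Q=P[L==i];zt=np.percentile(Q[:,2],97);T=Q[Q[:,2]>zt-8]
        print('white px',C[i].round(),'n',S[i,4],'ztop',zt.round(1),'topmean',T.mean(0).round(1),'mid',((T.min(0)+T.max(0))/2).round(1))
    m=(ok&(hsv[...,0]>12)&(hsv[...,0]<28)&(hsv[...,2]>165)&(hsv[...,1]<150)&(P[...,2]>-4)&(P[...,2]<25)).astype(np.uint8)
    m=cv2.morphologyEx(m,cv2.MORPH_CLOSE,np.ones((7,7)));k,L,S,C=cv2.connectedComponentsWithStats(m)
    for i in range(1,k):
        if S[i,4]<500:continue
        cn=cv2.findContours((L==i).astype(np.uint8),0,1)[0][0][:,0]
        W=np.array([ray(c,c['pose'],u,v,11)[:2] for u,v in cn],np.float32)
        print('tray px',C[i].round(),cv2.minAreaRect(W))
p=np.load("top0.npz")['p'][110:275,95:415];cv2.imwrite("pics/crop.png",cv2.resize(p,None,fx=2.5,fy=2.5,interpolation=2))
E
```

```text
top table z 0.8580658679768476
white px [312. 131.] n 299 ztop 89.7 topmean [ 628.3 -162.3   87.5] mid [ 628.6 -162.2   87.6]
white px [217. 146.] n 239 ztop 48.1 topmean [620.8  68.9  45.2] mid [621.9  68.5  45.4]
white px [116. 152.] n 294 ztop 52.5 topmean [615.8 302.   49.3] mid [615.8 302.7  49.4]
white px [391. 195.] n 343 ztop 84.7 topmean [ 461.  -326.7   82.9] mid [ 460.9 -326.5   82.3]
white px [282. 197.] n 217 ztop 48.4 topmean [474.5 -72.9  45.2] mid [473.6 -72.9  45.8]
white px [224. 203.] n 208 ztop 48.3 topmean [471.7  58.8  45.1] mid [471.1  59.5  45.9]
white px [164. 207.] n 289 ztop 84.9 topmean [475.8 197.6  82.3] mid [475.7 198.2  81.8]
white px [115. 232.] n 136 ztop 43.2 topmean [431.6 316.9  40.2] mid [431.2 317.9  42.5]
tray px [345. 139.] ((621.1610107421875, -234.10446166992188), (65.28807830810547, 203.79698181152344), 1.5849723815917969)
tray px [249. 147.] ((616.37158203125, -2.5855636596679688), (69.18550872802734, 202.81654357910156), 0.6690104007720947)
tray px [158. 157.] ((612.4489135742188, 231.66122436523438), (75.1113052368164, 201.8811492919922)
[... 447 characters left out ...]
op 46.9 topmean [475.6 -70.4  43.8] mid [476.5 -70.   43.7]
white px [411. 249.] n 512 ztop 52.0 topmean [617.3 305.5  48.9] mid [617.4 305.2  49. ]
white px [170. 268.] n 396 ztop 88.1 topmean [ 629.4 -159.8   86.7] mid [ 629.8 -160.1   86.3]
white px [291. 267.] n 301 ztop 46.1 topmean [626.4  70.7  43.6] mid [625.2  70.7  43.8]
tray px [366. 258.] ((614.4129638671875, 233.96702575683594), (78.14584350585938, 204.06822204589844), 1.7924503087997437)
tray px [253. 267.] ((618.8834838867188, -7.091529846191406), (70.52565002441406, 215.38856506347656), 1.0434942245483398)
tray px [130. 277.] ((616.889892578125, -238.2653045654297), (72.18673706054688, 216.5138397216797), 0.32062000036239624)
```

View pics/crop.png

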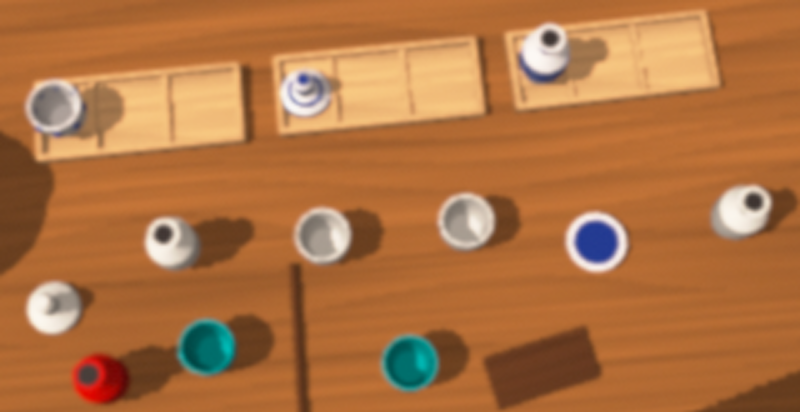

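Choice confirmed by the crop: the five plain white pieces. The teal cups, the red vase and the blue dish stay put. First target is the vase at about (461,-325), with the tool turned to yaw 90 so the fingers close along x.

Request:
jog_arm(
  rows=[
    [[270, -103, 0], [0, 0, -1.109]],
    [[270, -103, 0], [0, 0, -1.109]],
    [[270, -103, 0], [0, 0, -1.109]],
    [[270, -103, 0], [0, 0, -1.109]],
    [[270, -103, 0], [0, 0, -1.109]],
    [[270, -103, 0], [0, 0, -1.109]],
    [[270, -103, 0], [0, 0, -1.109]],
    [[270, -103, 0], [0, 0, -1.109]],
    [[270, -103, 0], [0, 0, -1.109]],
    [[270, -103, 0], [0, 0, -1.109]],
  ],
  grip=70,
)

```text
time: 1.1
tool_pos: [463.0, -324.5, 197.1]
tcp_rot: [-180.0, -0.0, 89.9]
ft_force: [0.2, -0.8, -0.7]
finger_gap: 70.4
grip_force: 0.0
```

```bash
cat >> h.py <<'E'
from scipy.spatial.transform import Rotation as Ro
def wrist(name):
    s=r.sense();p,d=r.snapshot("wrist");c=r.camera_params("wrist")
    T=np.eye(4);T[:3,:3]=Ro.from_euler('xyz',s['tcp_rot'],degrees=True).as_matrix();T[:3,3]=s['tool_pos']
    T=T@c['tool_from_camera'];cv2.imwrite(f"pics/{name}.png",p);P=cloud(c,T,d)
    print('tool',s['tool_pos'].round(1),s['tcp_rot'].round(1),'t',s['time'],'gap',s['finger_gap'])
    hsv=cv2.cvtColor(p,cv2.COLOR_BGR2HSV)
    ok=(d>0)&(P[...,0]>350)&(P[...,0]<660)&(abs(P[...,1])<420)
    m=(ok&(hsv[...,1]<70)&(hsv[...,2]>90)&(P[...,2]>12)&(P[...,2]<100)).astype(np.uint8)
    k,L,S,C=cv2.connectedComponentsWithStats(m)
    for i in range(1,k):
        if S[i,4]<100:continue
        Q=P[L==i];zt=np.percentile(Q[:,2],97);t=Q[Q[:,2]>zt-6]
        print('white px',C[i].round(),'n',S[i,4],'ztop',zt.round(1),'mid',((t.min(0)+t.max(0))/2).round(1),'all',((Q.min(0)+Q.max(0))/2).round(1),np.ptp(Q,axis=0).round())
    m=ok&(P[...,2]>9)&(P[...,2]<16)&(hsv[...,0]>10)&(hsv[...,0]<30)&(P[...,0]>560)
    for y0 in(-234,-1,233):   # wall tops: x extents along the tray
        for a,b in((-95,-60),(-60,-30),(-25,5),(10,30)):
            q=P[m&(P[...,1]>y0+a)&(P[...,1]<y0+b)]
            if len(q)>30:print('tray',y0,'y',(a,b),'x',np.percentile(q[:,0],[1,99]).round(1))
        q=P[m&(abs(P[...,1]-y0)<115)]
        if len(q)>200:print('tray',y0,'y ext',np.percentile(q[:,1],[.5,99.5]).round(1))
    return p,d,P
E
python3 -c "
from h import *
wrist('w1')"
```

```text
tool [ 463.  -324.5  197.1] [-180.    -0.    89.9] t 1.1 gap 70.36857703701293
white px [418.  16.] n 1216 ztop 88.7 mid [ 629.6 -167.7   87.9] all [ 629.3 -166.8   72. ] [44. 31. 36.]
white px [388.  29.] n 147 ztop 38.9 mid [ 616.2 -169.5   37.4] all [ 616.2 -168.9   26.6] [17. 25. 29.]
white px [256. 163.] n 916 ztop 83.6 mid [ 462.9 -324.    82.5] all [ 462.4 -322.5   54.4] [42. 41. 61.]
tray -234 y (-95, -60) x [594.6 658.8]
tray -234 y (-60, -30) x [593.6 599.2]
tray -234 y (-25, 5) x [592.2 658.9]
tray -234 y (10, 30) x [591.1 596.9]
tray -234 y ext [-331.6 -136.6]
```

View pics/w1.png

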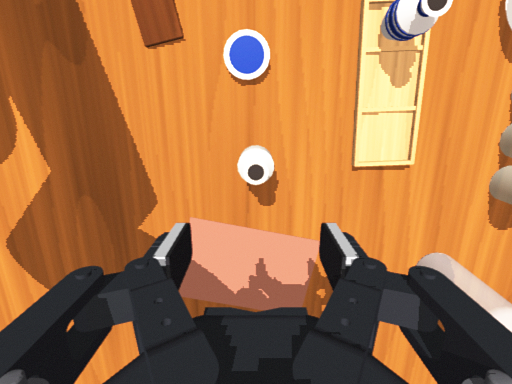

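The vase (px (256,163)) sits directly under the tool, at (463,-324) and 82 mm high, as it must be. The vase tray is at the upper right, yaw about +2°.

Request:
jog_arm(
  rows=[
    [[0, 0, 50], [0, 0, 0]],
    [[0, 0, 100], [0, 0, 0]],
    [[0, 0, 140], [0, 0, 0]],
    [[0, 0, 165], [0, 0, 0]],
    [[0, 0, 178], [0, 0, 0]],
    [[0, 0, 181], [0, 0, 0]],
    [[0, 0, 181], [0, 0, 0]],
  ],
  grip=70,
)

```text
time: 1.85
tool_pos: [463.6, -325.3, 17.4]
tcp_rot: [180.0, 0.0, 90.0]
ft_force: [0.1, -0.2, 0.6]
finger_gap: 69.7
grip_force: 0.0
```

Request:
jog_arm(
  rows=[
    [[0, 0, 0], [0, 0, 0]],
    [[0, 0, 0], [0, 0, 0]],
    [[0, 0, 0], [0, 0, 0]],
    [[0, 0, 0], [0, 0, 0]],
    [[0, 0, 0], [0, 0, 0]],
    [[0, 0, 0], [0, 0, 0]],
    [[0, 0, 0], [0, 0, 0]],
  ],
  grip=30,
  force=30,
)

```text
time: 2.55
tool_pos: [464.5, -326.4, 19.7]
tcp_rot: [179.8, 0.2, 90.0]
ft_force: [-3.7, 0.6, 12.7]
finger_gap: 35.4
grip_force: 24.2
```

```bash
python3 - <<'E'
from h import *
wrist('w2')
p,d=r.snapshot("scene");cv2.imwrite("pics/s2.png",cv2.resize(p[130:290,20:220],None,fx=3.5,fy=3.5,interpolation=2))
E
```

```text
tool [ 464.5 -326.4   19.7] [179.8   0.2  90. ] t 2.55 gap 35.43187013009797
white px [256. 226.] n 5453 ztop 89.8 mid [ 462.6 -324.7   91.5] all [ 463.3 -320.7   60. ] [53. 37. 78.]
tray -234 y (-95, -60) x [593.8 647.9]
tray -234 y (-60, -30) x [592.7 599.2]
tray -234 y (-25, 5) x [591.4 631.3]
tray -234 y (10, 30) x [590.4 596.7]
tray -234 y ext [-332.1 -197. ]
```

View pics/s2.png

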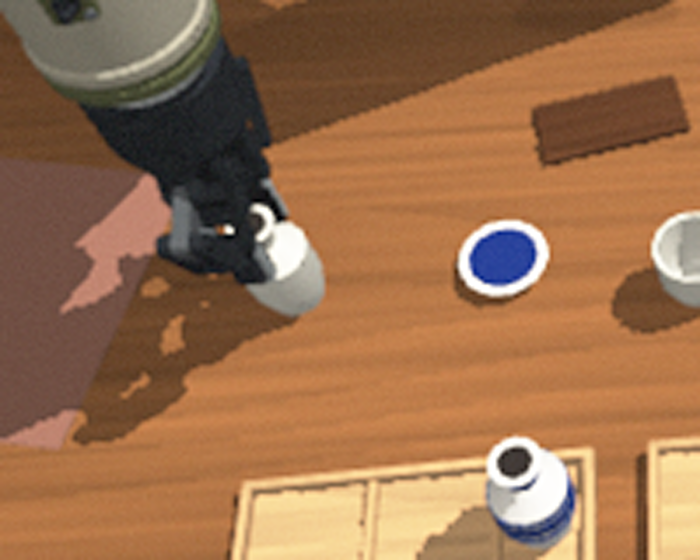

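View pics/w2.png

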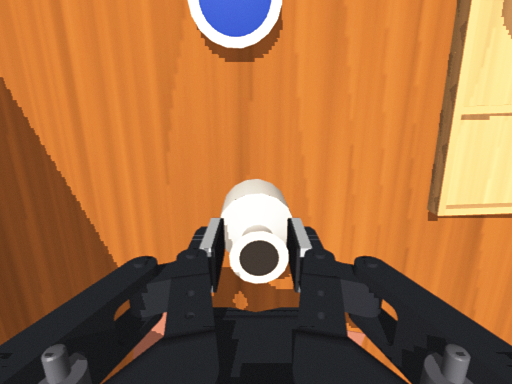

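```bash
python3 - <<'E'
from h import *
p,d,P=wrist('w3')
hsv=cv2.cvtColor(p,cv2.COLOR_BGR2HSV)
for u in (215,222,230,245,256,270,285,292,300):
    print(u,[(v,*P[v,u].round().astype(int),int(hsv[v,u,2])) for v in range(180,300,12)])
E
```

```text
tool [ 464.5 -326.3   19.7] [179.9   0.2  90. ] t 2.65 gap 35.12113432236164
white px [256. 226.] n 5446 ztop 90.0 mid [ 464.3 -324.6   91.9] all [ 463.3 -320.8   59.9] [53. 37. 80.]
tray -234 y (-95, -60) x [593.8 647.6]
tray -234 y (-60, -30) x [592.6 599.2]
tray -234 y (-25, 5) x [591.3 631.2]
tray -234 y (10, 30) x [590.2 596.9]
tray -234 y ext [-332.  -196.8]
215 [(180, np.int64(434), np.int64(-310), np.int64(1), 213), (192, np.int64(433), np.int64(-319), np.int64(1), 211), (204, np.int64(433), np.int64(-329), np.int64(-1), 212), (216, np.int64(432), np.int64(-338), np.int64(1), 209), (228, np.int64(443), np.int64(-315), np.int64(73), 178), (240, np.int64(445), np.int64(-315), np.int64(84), 29), (252, np.int64(446), np.int64(-318), np.int64(90), 19), (264, np.int64(446), np.int64(-323), np.int64(92), 22), (276, np.int64(446), np.int64(-328), np.int64(93), 28), (288, np.int64(445), np.int64(-335), np.int64(92), 30)]
222 [(180, np.int64(439), np.int64(-310), np.int64(0), 218), (192, np.int64(438), np.int64(-319), np.int64(0), 215), (204, np.int64(438), np.int64(-329), np.int64(0),
[... 3693 characters left out ...]
np.int64(82), 22), (276, np.int64(481), np.int64(-335), np.int64(83), 43), (288, np.int64(463), np.int64(-256), np.int64(196), 197)]
300 [(180, np.int64(497), np.int64(-310), np.int64(0), 218), (192, np.int64(497), np.int64(-319), np.int64(0), 217), (204, np.int64(498), np.int64(-329), np.int64(1), 218), (216, np.int64(498), np.int64(-338), np.int64(1), 218), (228, np.int64(486), np.int64(-315), np.int64(72), 177), (240, np.int64(483), np.int64(-314), np.int64(86), 178), (252, np.int64(482), np.int64(-316), np.int64(93), 170), (264, np.int64(483), np.int64(-322), np.int64(92), 33), (276, np.int64(483), np.int64(-327), np.int64(95), 27), (288, np.int64(483), np.int64(-332), np.int64(96), 47)]
```

The pads closed on the shoulder: the gap is 35 mm and the finger faces measure z≥60. So the fingers stand farther back than the TCP figure suggests. I'll open, then measure where the tips really are.

Request:
jog_arm(
  rows=[
    [[0, 0, 0], [0, 0, 0]],
    [[0, 0, 0], [0, 0, 0]],
    [[0, 0, 0], [0, 0, 0]],
    [[0, 0, 0], [0, 0, 0]],
    [[0, 0, 0], [0, 0, 0]],
  ],
  grip=60,
)

```text
time: 3.2
tool_pos: [463.1, -324.5, 16.3]
tcp_rot: [-180.0, -0.0, 90.0]
ft_force: [0.8, -0.5, -0.6]
finger_gap: 60.2
grip_force: 0.0
```

```bash
python3 - <<'E'
from h import *
p,d,P=wrist('w4')
print(r.sense()['ft_force'])
t=r.sense()['tool_pos']
for s in(-1,1):
    X=(P[...,0]-t[0])*s
    m=(X>26)&(X<60)&(abs(P[...,1]-t[1])<16)&(P[...,2]>8)&(P[...,2]<140)
    Q=P[m];print(s,len(Q),np.percentile(Q[:,2],[0,1,5,50,95]).round(),np.ptp(Q[:,1]).round(),Q[Q[:,2]<np.percentile(Q[:,2],4)].mean(0).round())
E
```

```text
tool [ 463.1 -324.5   16.3] [-180.   -0.   90.] t 3.2 gap 60.201139722475695
white px [255. 229.] n 5115 ztop 83.4 mid [ 462.  -324.4   82.6] all [ 462.  -320.3   53.2] [43. 37. 62.]
white px [180. 240.] n 430 ztop 93.8 mid [ 428.  -314.4   93. ] all [ 426.8 -314.6   78.8] [ 8.  6. 39.]
white px [330. 241.] n 445 ztop 93.8 mid [ 496.  -315.    92.8] all [ 497.5 -315.    78.7] [ 9.  5. 38.]
tray -234 y (-95, -60) x [593.9 643.3]
tray -234 y (-60, -30) x [592.5 599.2]
tray -234 y (-25, 5) x [591.3 627.2]
tray -234 y (10, 30) x [590.4 596.8]
tray -234 y ext [-332.2 -196.1]
[ 0.74541191 -0.72002322  1.15718894]
-1 10615 [ 55.  62.  74. 113. 137.] 28.0 [ 430. -320.   65.]
1 11217 [ 54.  62.  75. 114. 138.] 27.0 [ 495. -320.   65.]
```

View pics/w4.png

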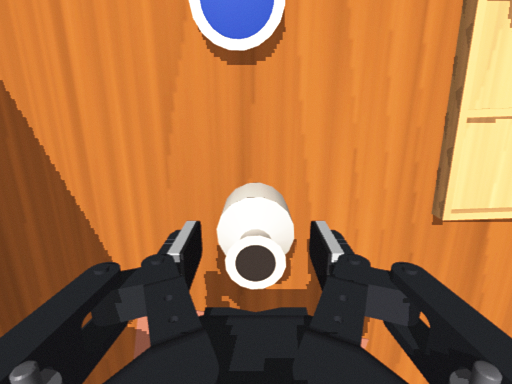

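Picture w4 shows the open pads at px (183,245) and (328,245). Depth puts the pads at z≈57–95 with the TCP reported at 16, so the pad centre is about 60 mm behind the TCP rather than 19–26 mm. I'll use that offset and go down about 33 mm more, slowly.

Request:
jog_arm(
  rows=[
    [[0, 0, 7], [0, 0, 0]],
    [[0, 0, 14], [0, 0, 0]],
    [[0, 0, 20], [0, 0, 0]],
    [[0, 0, 26], [0, 0, 0]],
    [[0, 0, 30], [0, 0, 0]],
    [[0, 0, 33], [0, 0, 0]],
    [[0, 0, 33], [0, 0, 0]],
  ],
)

```text
time: 3.95
tool_pos: [462.9, -324.4, -17.1]
tcp_rot: [-180.0, -0.0, 90.0]
ft_force: [0.0, -0.2, 0.2]
finger_gap: 60.1
grip_force: 0.0
```

```bash
python3 - <<'E'
from h import *
p,d,P=wrist('w5')
print(r.sense()['ft_force'])
E
```

```text
tool [ 462.9 -324.4  -17.1] [-180.   -0.   90.] t 3.95 gap 60.10085086853139
white px [256. 254.] n 7942 ztop 83.0 mid [ 462.  -315.4   84.3] all [ 462.2 -320.4   51.7] [44. 37. 79.]
white px [180. 240.] n 432 ztop 60.5 mid [ 427.9 -314.2   61. ] all [ 426.5 -314.5   46.8] [ 8.  6. 41.]
white px [330. 241.] n 447 ztop 60.4 mid [ 495.9 -314.4   59.1] all [ 497.3 -314.6   45. ] [ 9.  6. 37.]
tray -234 y (-95, -60) x [593.6 613.5]
tray -234 y (-60, -30) x [592.5 599. ]
tray -234 y (-25, 5) x [590.9 595.1]
tray -234 y ext [-332.4 -233.1]
[-0.85374562 -0.54321917 -0.08130579]
```

Request:
jog_arm(
  rows=[
    [[0, 0, 3], [0, 0, 0]],
    [[0, 0, 3], [0, 0, 0]],
    [[0, 0, 3], [0, 0, 0]],
    [[0, 0, 3], [0, 0, 0]],
    [[0, 0, 3], [0, 0, 0]],
    [[0, 0, 3], [0, 0, 0]],
  ],
  grip=30,
  force=30,
)

```text
time: 4.6
tool_pos: [463.5, -324.9, -19.2]
tcp_rot: [180.0, 0.0, 90.0]
ft_force: [1.7, -0.7, 1.7]
finger_gap: 43.5
grip_force: 30.7
```

Request:
jog_arm(
  rows=[
    [[0, 0, -10], [0, 0, 0]],
    [[0, 0, -30], [0, 0, 0]],
    [[0, 0, -50], [0, 0, 0]],
    [[5, 20, -60], [0, 0, 0]],
    [[11, 50, -60], [0, 0, 0]],
    [[18, 85, -60], [0, 0, 0]],
    [[25, 120, -60], [0, 0, 0]],
    [[29, 148, -60], [0, 0, 0]],
    [[30, 164, -60], [0, 0, 0]],
    [[30, 170, -60], [0, 0, 0]],
  ],
)

```text
time: 5.6
tool_pos: [634.3, -293.8, 40.5]
tcp_rot: [-180.0, -0.0, 90.1]
ft_force: [0.2, -1.3, -0.8]
finger_gap: 43.0
grip_force: 30.8
```

```bash
python3 - <<'E'
from h import *
p,d,P=wrist('w6')
E
```

```text
tool [ 634.3 -293.8   40.5] [-180.    -0.    90.1] t 5.6 gap 42.99388249111472
white px [248.  10.] n 1293 ztop 64.6 mid [ 629.8 -177.2   62.2] all [ 629.5 -176.9   60. ] [37. 12. 12.]
white px [254. 211.] n 930 ztop 99.5 mid [ 632.7 -279.9   96.8] all [ 632.7 -280.2   82.9] [42. 19. 34.]
white px [204. 227.] n 159 ztop 99.1 mid [ 606.8 -283.9   96.5] all [ 606.6 -284.1   90.7] [ 8.  5. 18.]
white px [304. 226.] n 113 ztop 99.1 mid [ 658.1 -282.3   96.3] all [ 658.1 -282.2   90.6] [ 4.  1. 18.]
tray -234 y (-95, -60) x [594.7 599.9]
tray -234 y (-60, -30) x [593.5 599.2]
tray -234 y (-25, 5) x [592.5 659.2]
tray -234 y (10, 30) x [591.5 596.8]
tray -234 y ext [-308.3 -157.8]
```

View pics/w6.png

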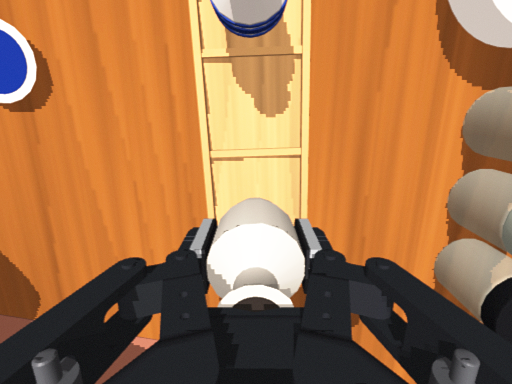

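The vase hangs upright over the end bay; the bay's cross wall is at px (255,153). Lowering.

Request:
jog_arm(
  rows=[
    [[0, 0, 15], [0, 0, 0]],
    [[0, 0, 30], [0, 0, 0]],
    [[0, 0, 41], [0, 0, 0]],
    [[0, 0, 47], [0, 0, 0]],
    [[0, 0, 51], [0, 0, 0]],
    [[0, 0, 53], [0, 0, 0]],
    [[0, 0, 54], [0, 0, 0]],
    [[0, 0, 54.5], [0, 0, 0]],
    [[0, 0, 55], [0, 0, 0]],
    [[0, 0, 55], [0, 0, 0]],
  ],
)

```text
time: 6.65
tool_pos: [633.5, -294.7, -14.1]
tcp_rot: [180.0, 0.0, 90.0]
ft_force: [0.3, 0.2, -0.1]
finger_gap: 43.2
grip_force: 30.8
```

Request:
jog_arm(
  rows=[
    [[0, 0, 0.5], [0, 0, 0]],
    [[0, 0, 1], [0, 0, 0]],
    [[0, 0, 1], [0, 0, 0]],
  ],
)

```text
time: 6.95
tool_pos: [633.5, -294.8, -14.2]
tcp_rot: [180.0, 0.0, 90.0]
ft_force: [-3.6, 1.6, 7.0]
finger_gap: 43.2
grip_force: 31.5
```

Request:
jog_arm(
  rows=[
    [[0, 0, 0], [0, 0, 0]],
    [[0, 0, 0], [0, 0, 0]],
    [[0, 0, 0], [0, 0, 0]],
    [[0, 0, 0], [0, 0, 0]],
    [[0, 0, 0], [0, 0, 0]],
  ],
  grip=62,
)

```text
time: 7.45
tool_pos: [633.1, -294.6, -15.7]
tcp_rot: [-180.0, -0.0, 90.0]
ft_force: [0.1, -0.3, -0.1]
finger_gap: 61.8
grip_force: 0.0
```

Request:
jog_arm(
  rows=[
    [[0, 0, -15], [0, 0, 0]],
    [[0, 0, -40], [0, 0, 0]],
    [[0, 0, -80], [0, 0, 0]],
    [[0, 0, -120], [0, 0, 0]],
    [[0, 0, -150], [0, 0, 0]],
    [[0, 0, -150], [0, 0, 0]],
  ],
)

```text
time: 8.05
tool_pos: [636.8, -296.6, 143.5]
tcp_rot: [179.4, 0.3, 90.0]
ft_force: [-0.3, 0.2, 1.2]
finger_gap: 62.0
grip_force: 0.0
```

```bash
python3 - <<'E'
from h import *
p,d,P=wrist('w7')
E
```

```text
tool [ 636.8 -296.6  143.5] [179.4   0.3  90. ] t 8.05 gap 62.00604327303287
white px [247.  27.] n 1895 ztop 88.8 mid [ 629.6 -162.3   87.7] all [ 629.1 -157.9   51.5] [45. 49. 77.]
white px [251. 172.] n 1337 ztop 88.5 mid [ 632.7 -293.9   87.6] all [ 632.6 -301.8   51.1] [42. 60. 77.]
tray -234 y (-95, -60) x [595.2 659.6]
tray -234 y (-60, -30) x [594.1 599.3]
tray -234 y (-25, 5) x [592.6 659.7]
tray -234 y (10, 30) x [591.6 597. ]
tray -234 y ext [-331.5 -131. ]
```

View pics/w7.png

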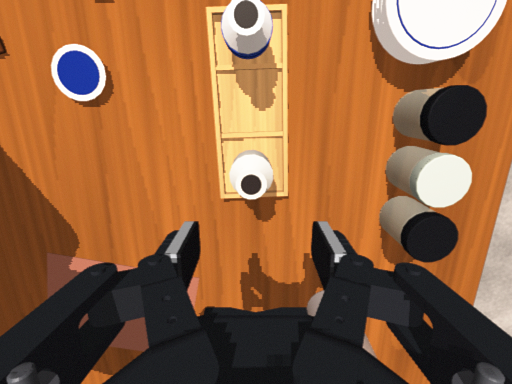

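The vase stands upright in the end bay (px (251,178)); tray centre y≈-231. Next, the right cup.

Request:
jog_arm(
  rows=[
    [[45, -32, 0], [0, 0, 0]],
    [[90, -64, 0], [0, 0, 0]],
    [[130, -92, 0], [0, 0, 0]],
    [[170, -121, 0], [0, 0, 0]],
    [[205, -146, 0], [0, 0, 0]],
    [[224, -159, 0], [0, 0, 0]],
    [[224, -159, 0], [0, 0, 0]],
    [[224, -159, 0], [0, 0, 0]],
  ],
  grip=67,
)

```text
time: 8.9
tool_pos: [473.9, -70.4, 134.4]
tcp_rot: [180.0, 0.0, 90.1]
ft_force: [-0.1, -0.1, 0.5]
finger_gap: 67.3
grip_force: 0.0
```

```bash
python3 - <<'E'
from h import *
p,d,P=wrist('w8')
E
```

```text
tool [473.9 -70.4 134.4] [180.    0.   90.1] t 8.9 gap 67.3435152995542
white px [255.  26.] n 1767 ztop 47.5 mid [472.8  62.1  45.1] all [472.8  62.1  30.3] [49. 49. 37.]
white px [408.  30.] n 1634 ztop 47.1 mid [623.9  70.7  46.1] all [623.8  70.9  31.5] [48. 48. 39.]
white px [257. 180.] n 1173 ztop 47.3 mid [475.  -70.3  44.8] all [475.  -70.3  30.2] [49. 49. 36.]
white px [379. 237.] n 172 ztop 30.8 mid [ 621.2 -151.    28.4] all [ 621.2 -151.    22. ] [28. 26. 20.]
white px [402. 258.] n 846 ztop 69.9 mid [ 628.1 -155.    68.7] all [ 628.8 -153.4   63.9] [43. 30. 19.]
white px [388. 350.] n 1228 ztop 86.9 mid [ 637.9 -284.6   84.9] all [ 632.8 -283.7   50.4] [42. 25. 77.]
tray -234 y ext [-278.5 -130. ]
tray -1 y (-95, -60) x [586.2 657.7]
tray -1 y (-60, -30) x [585.6 591.3]
tray -1 y (-25, 5) x [585.  659.9]
tray -1 y (10, 30) x [584.6 659.9]
tray -1 y ext [-100.1   97.3]
```

Request:
jog_arm(
  rows=[
    [[0, 1, 45], [0, 0, 0]],
    [[0, 1, 90], [0, 0, 0]],
    [[0, 1, 122], [0, 0, 0]],
    [[0, 1, 142], [0, 0, 0]],
    [[0, 1, 154], [0, 0, 0]],
    [[0, 1, 160], [0, 0, 0]],
    [[0, 1, 160], [0, 0, 0]],
  ],
)

```text
time: 9.65
tool_pos: [475.3, -71.1, -25.8]
tcp_rot: [-180.0, -0.0, 90.0]
ft_force: [-0.3, 0.2, 0.7]
finger_gap: 66.9
grip_force: 0.0
```

Request:
jog_arm(
  rows=[
    [[0, 0, 0], [0, 0, 0]],
    [[0, 0, 0], [0, 0, 0]],
    [[0, 0, 0], [0, 0, 0]],
    [[0, 0, 0], [0, 0, 0]],
    [[0, 0, 0], [0, 0, 0]],
    [[0, 0, 0], [0, 0, 0]],
  ],
  grip=35,
  force=25,
)

```text
time: 10.25
tool_pos: [476.4, -71.0, -24.1]
tcp_rot: [179.9, 0.0, 90.0]
ft_force: [-2.0, -0.9, 6.9]
finger_gap: 49.3
grip_force: 25.8
```

Request:
jog_arm(
  rows=[
    [[0, 0, -10], [0, 0, 0]],
    [[0, 0, -30], [0, 0, 0]],
    [[0, 0, -60], [0, 0, 0]],
    [[0, 0, -85], [0, 0, 0]],
    [[0, 0, -98], [0, 0, 0]],
    [[8, 5, -100], [0, 0, 0]],
    [[30, 18, -100], [0, 0, 0]],
    [[60, 35, -100], [0, 0, 0]],
    [[95, 55, -100], [0, 0, 0]],
    [[130, 75, -100], [0, 0, 0]],
  ],
)

```text
time: 11.25
tool_pos: [549.9, 61.2, 72.8]
tcp_rot: [-179.9, -0.0, 90.0]
ft_force: [0.6, -0.8, -0.3]
finger_gap: 49.3
grip_force: 26.1
```

Request:
jog_arm(
  rows=[
    [[35, 20, 0], [0, 0, 0]],
    [[65, 37, 0], [0, 0, 0]],
    [[90, 52, 0], [0, 0, 0]],
    [[106, 61, 0], [0, 0, 0]],
    [[113, 65, 0], [0, 0, 0]],
    [[113, 65, 0], [0, 0, 0]],
    [[113, 65, 0], [0, 0, 0]],
  ],
)

```text
time: 11.95
tool_pos: [614.4, 171.9, 73.5]
tcp_rot: [-179.9, 0.0, 90.0]
ft_force: [0.2, 0.3, -1.1]
finger_gap: 49.1
grip_force: 26.1
```

```bash
python3 - <<'E'
from h import *
p,d,P=wrist('w9')
E
```

```text
tool [614.4 171.9  73.5] [-179.9    0.    90. ] t 11.95 gap 49.14709595986019
white px [21.  9.] n 719 ztop 32.2 mid [436.6 312.7  31. ] all [433.2 311.7  23.9] [31. 16. 24.]
white px [260.  21.] n 1653 ztop 52.3 mid [616.5 294.2  50.2] all [616.8 300.   33. ] [53. 39. 42.]
white px [ 76. 162.] n 4183 ztop 83.1 mid [476.8 200.2  80.7] all [478.2 200.4  48.3] [43. 43. 72.]
tray 233 y (-95, -60) x [579.4 659.2]
tray 233 y (-60, -30) x [578.8 658.8]
tray 233 y (-25, 5) x [578.4 658.1]
tray 233 y (10, 30) x [577.7 657.4]
tray 233 y ext [139.6 319.3]
```

View pics/w9.png

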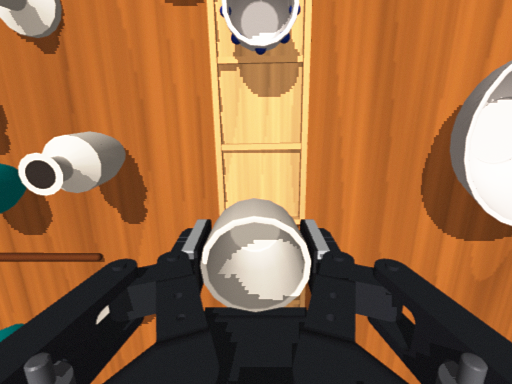

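```bash
python3 - <<'E'
from h import *
s=r.sense();c=r.camera_params("wrist");T=np.eye(4);T[:3,:3]=Ro.from_euler('xyz',s['tcp_rot'],degrees=True).as_matrix();T[:3,3]=s['tool_pos'];T=T@c['tool_from_camera']
for px in((261,147),(261,62)):print(ray(c,T,*px,10).round(1))
E
```

```text
[618.7 206.5  10. ]
[618.4 276.   10. ]
```

Request:
jog_arm(
  rows=[
    [[-1.5, 4.5, 25], [0, 0, 0]],
    [[-1.5, 4.5, 50], [0, 0, 0]],
    [[-1.5, 4.5, 70], [0, 0, 0]],
    [[-1.5, 4.5, 81], [0, 0, 0]],
    [[-1.5, 4.5, 87], [0, 0, 0]],
    [[-1.5, 4.5, 90], [0, 0, 0]],
    [[-1.5, 4.5, 91], [0, 0, 0]],
    [[-1.5, 4.5, 92], [0, 0, 0]],
    [[-1.5, 4.5, 92], [0, 0, 0]],
  ],
)

```text
time: 12.9
tool_pos: [620.3, 171.0, -16.7]
tcp_rot: [179.9, -0.0, 90.0]
ft_force: [0.4, 0.5, -1.3]
finger_gap: 49.2
grip_force: 26.1
```

Request:
jog_arm(
  rows=[
    [[0, 0, 0.5], [0, 0, 0]],
    [[0, 0, 1], [0, 0, 0]],
    [[0, 0, 1], [0, 0, 0]],
  ],
)

```text
time: 13.2
tool_pos: [619.7, 170.9, -18.4]
tcp_rot: [180.0, -0.0, 90.0]
ft_force: [-0.2, 0.7, -0.8]
finger_gap: 49.3
grip_force: 26.1
```

Request:
jog_arm(
  rows=[
    [[0, 0, 0.5], [0, 0, 0]],
    [[0, 0, 1], [0, 0, 0]],
    [[0, 0, 1.5], [0, 0, 0]],
    [[0, 0, 1.5], [0, 0, 0]],
  ],
)

```text
time: 13.6
tool_pos: [619.8, 171.0, -19.0]
tcp_rot: [180.0, -0.0, 90.0]
ft_force: [-5.2, -0.3, 6.8]
finger_gap: 49.5
grip_force: 26.6
```

Request:
jog_arm(
  rows=[
    [[0, 0, 0], [0, 0, 0]],
    [[0, 0, 0], [0, 0, 0]],
    [[0, 0, 0], [0, 0, 0]],
    [[0, 0, 0], [0, 0, 0]],
    [[0, 0, 0], [0, 0, 0]],
  ],
  grip=67,
)

```text
time: 14.1
tool_pos: [619.6, 170.8, -20.2]
tcp_rot: [-180.0, 0.0, 90.0]
ft_force: [-0.2, -0.5, -0.9]
finger_gap: 66.7
grip_force: 0.0
```

Request:
jog_arm(
  rows=[
    [[0, 0, -15], [0, 0, 0]],
    [[0, 0, -40], [0, 0, 0]],
    [[0, 0, -80], [0, 0, 0]],
    [[0, 0, -120], [0, 0, 0]],
    [[0, 0, -150], [0, 0, 0]],
    [[0, 0, -160], [0, 0, 0]],
    [[0, 0, -160], [0, 0, 0]],
  ],
)

```text
time: 14.8
tool_pos: [621.3, 171.2, 143.3]
tcp_rot: [179.7, -0.1, 90.0]
ft_force: [0.0, -0.6, 0.4]
finger_gap: 67.0
grip_force: 0.0
```

```bash
python3 - <<'E'
from h import *
p,d,P=wrist('w10')
E
```

```text
tool [621.3 171.2 143.3] [ 1.797e+02 -1.000e-01  9.000e+01] t 14.8 gap 67.0295436109688
white px [250.  28.] n 1896 ztop 52.3 mid [616.8 305.   50.2] all [615.8 306.   33. ] [51. 51. 42.]
white px [63. 22.] n 1119 ztop 43.0 mid [433.7 320.1  40.9] all [434.4 320.5  28.4] [34. 34. 33.]
white px [114. 148.] n 2033 ztop 83.1 mid [476.9 200.1  82.4] all [479.3 200.7  48.5] [41. 43. 72.]
white px [253. 179.] n 1282 ztop 52.4 mid [618.2 171.9  50. ] all [618.2 165.3  32.8] [48. 62. 42.]
white px [257. 246.] n 804 ztop 46.6 mid [624.1  72.5  45.3] all [623.9  72.7  30.8] [47. 43. 37.]
white px [127. 254.] n 837 ztop 46.9 mid [471.2  71.8  44.5] all [471.8  66.2  30.1] [45. 43. 36.]
tray -1 y (-25, 5) x [585.9 645.2]
tray -1 y (10, 30) x [585.3 659.9]
tray -1 y ext [-27.2 100.6]
tray 233 y (-95, -60) x [579.9 659.2]
tray 233 y (-60, -30) x [579.2 658.8]
tray 233 y (-25, 5) x [578.4 657.9]
tray 233 y (10, 30) x [578.  657.7]
tray 233 y ext [134.6 333.4]
```

Cup 1 is placed at (618,172) with its rim at 51. Next, the left cup at (473,62).

Request:
jog_arm(
  rows=[
    [[-27, -36, 0], [0, 0, 0]],
    [[-54, -72, 0], [0, 0, 0]],
    [[-80, -108, 0], [0, 0, 0]],
    [[-100, -135, 0], [0, 0, 0]],
    [[-109, -147, 0], [0, 0, 0]],
    [[-109, -147, 0], [0, 0, 0]],
    [[-109, -147, 0], [0, 0, 0]],
  ],
)

```text
time: 15.55
tool_pos: [472.1, 61.9, 138.6]
tcp_rot: [-179.9, -0.0, 90.0]
ft_force: [0.3, 0.4, 0.3]
finger_gap: 66.8
grip_force: 0.0
```

```bash
python3 - <<'E'
from h import *
p,d,P=wrist('w11')
E
```

```text
tool [472.1  61.9 138.6] [-179.9   -0.    90. ] t 15.55 gap 66.82632137343032
white px [262.  27.] n 2346 ztop 84.0 mid [477.1 197.5  83.2] all [477.  197.9  54.3] [43. 40. 63.]
white px [417.  60.] n 2709 ztop 52.4 mid [618.4 171.3  50.1] all [625.7 173.7  32.9] [64. 54. 42.]
white px [390. 161.] n 1116 ztop 47.0 mid [623.4  71.2  45.2] all [623.1  70.9  30.7] [47. 47. 37.]
white px [257. 179.] n 1127 ztop 47.3 mid [472.8  62.6  44.9] all [472.8  62.6  30.3] [49. 49. 36.]
white px [389. 354.] n 589 ztop 70.1 mid [ 629.2 -152.8   68.9] all [ 630.  -151.7   64.2] [42. 27. 19.]
white px [403. 375.] n 132 ztop 88.8 mid [ 633.8 -154.1   86.1] all [ 633.7 -154.1   82.8] [19. 17. 13.]
tray -1 y (-25, 5) x [585. 660.]
tray -1 y (10, 30) x [584.7 659.9]
tray -1 y ext [-29.2 100.1]
tray 233 y (-95, -60) x [579.1 659.5]
tray 233 y (-60, -30) x [578.7 657.6]
tray 233 y (-25, 5) x [578.  658.5]
tray 233 y ext [133.9 230.7]
```

Request:
jog_arm(
  rows=[
    [[0.5, 0.5, 45], [0, 0, 0]],
    [[0.5, 0.5, 90], [0, 0, 0]],
    [[0.5, 0.5, 124], [0, 0, 0]],
    [[0.5, 0.5, 146], [0, 0, 0]],
    [[0.5, 0.5, 159], [0, 0, 0]],
    [[0.5, 0.5, 165], [0, 0, 0]],
    [[0.5, 0.5, 165], [0, 0, 0]],
  ],
)

```text
time: 16.3
tool_pos: [473.3, 62.6, -25.3]
tcp_rot: [-180.0, -0.0, 90.0]
ft_force: [-0.4, 0.7, -0.0]
finger_gap: 66.6
grip_force: 0.0
```

Request:
jog_arm(
  rows=[
    [[0, 0, 0], [0, 0, 0]],
    [[0, 0, 0], [0, 0, 0]],
    [[0, 0, 0], [0, 0, 0]],
    [[0, 0, 0], [0, 0, 0]],
    [[0, 0, 0], [0, 0, 0]],
    [[0, 0, 0], [0, 0, 0]],
  ],
  grip=35,
  force=25,
)

```text
time: 16.9
tool_pos: [474.5, 62.4, -23.6]
tcp_rot: [179.9, -0.0, 90.0]
ft_force: [-1.2, 0.7, 5.9]
finger_gap: 49.0
grip_force: 25.7
```

Request:
jog_arm(
  rows=[
    [[0, 0, -10], [0, 0, 0]],
    [[0, 0, -30], [0, 0, 0]],
    [[0, 0, -60], [0, 0, 0]],
    [[0, 0, -85], [0, 0, 0]],
    [[0, 0, -98], [0, 0, 0]],
    [[8, 8, -100], [0, 0, 0]],
    [[28, 28, -100], [0, 0, 0]],
    [[55, 55, -100], [0, 0, 0]],
    [[80, 80, -100], [0, 0, 0]],
    [[105, 98, -100], [0, 0, 0]],
  ],
)

```text
time: 17.9
tool_pos: [571.9, 168.9, 73.1]
tcp_rot: [-179.9, 0.0, 90.0]
ft_force: [0.9, -0.0, -0.5]
finger_gap: 49.4
grip_force: 26.2
```

Request:
jog_arm(
  rows=[
    [[30, 20, 0], [0, 0, 0]],
    [[55, 36, 0], [0, 0, 0]],
    [[69, 44, 0], [0, 0, 0]],
    [[74, 46.5, 0], [0, 0, 0]],
    [[74, 46.5, 0], [0, 0, 0]],
    [[74, 46.5, 0], [0, 0, 0]],
    [[74, 46.5, 0], [0, 0, 0]],
  ],
)

```text
time: 18.6
tool_pos: [617.2, 240.5, 74.6]
tcp_rot: [-180.0, 0.0, 90.0]
ft_force: [-0.2, 0.0, -0.9]
finger_gap: 49.2
grip_force: 26.2
```

Request:
jog_arm(
  rows=[
    [[0.5, 0.5, 25], [0, 0, 0]],
    [[0.5, 0.5, 50], [0, 0, 0]],
    [[0.5, 0.5, 70], [0, 0, 0]],
    [[0.5, 0.5, 81], [0, 0, 0]],
    [[0.5, 0.5, 87], [0, 0, 0]],
    [[0.5, 0.5, 90.5], [0, 0, 0]],
    [[0.5, 0.5, 92], [0, 0, 0]],
    [[0.5, 0.5, 93], [0, 0, 0]],
    [[0.5, 0.5, 93], [0, 0, 0]],
  ],
)

```text
time: 19.5
tool_pos: [618.8, 242.1, -17.2]
tcp_rot: [179.9, -0.0, 90.0]
ft_force: [0.3, 0.0, -1.0]
finger_gap: 49.3
grip_force: 26.2
```

Request:
jog_arm(
  rows=[
    [[0, 0, 0.5], [0, 0, 0]],
    [[0, 0, 1], [0, 0, 0]],
    [[0, 0, 1.3], [0, 0, 0]],
    [[0, 0, 1.3], [0, 0, 0]],
  ],
)

```text
time: 19.9
tool_pos: [618.6, 242.1, -18.4]
tcp_rot: [180.0, -0.0, 90.0]
ft_force: [-1.6, -0.4, 5.7]
finger_gap: 49.2
grip_force: 26.6
```

Request:
jog_arm(
  rows=[
    [[0, 0, 0], [0, 0, 0]],
    [[0, 0, 0], [0, 0, 0]],
    [[0, 0, 0], [0, 0, 0]],
    [[0, 0, 0], [0, 0, 0]],
    [[0, 0, 0], [0, 0, 0]],
  ],
  grip=66,
)

```text
time: 20.4
tool_pos: [618.1, 241.8, -19.5]
tcp_rot: [-180.0, 0.0, 90.0]
ft_force: [0.1, 0.1, 0.2]
finger_gap: 65.8
grip_force: 0.0
```

Request:
jog_arm(
  rows=[
    [[0, 0, -15], [0, 0, 0]],
    [[0, 0, -40], [0, 0, 0]],
    [[0, 0, -80], [0, 0, 0]],
    [[0, 0, -120], [0, 0, 0]],
    [[0, 0, -155], [0, 0, 0]],
    [[-10, -35, -160], [0, 0, 0]],
    [[-23, -75, -160], [0, 0, 0]],
    [[-36, -115, -160], [0, 0, 0]],
    [[-43, -141, -160], [0, 0, 0]],
    [[-43, -141, -160], [0, 0, 0]],
  ],
)

```text
time: 21.4
tool_pos: [474.5, 198.3, 141.5]
tcp_rot: [-180.0, 0.0, 90.0]
ft_force: [0.3, 0.2, 0.3]
finger_gap: 65.9
grip_force: 0.0
```

```bash
python3 - <<'E'
from h import *
p,d,P=wrist('w12')
E
```

```text
tool [474.5 198.3 141.5] [-180.    0.   90.] t 21.4 gap 65.87837142509929
white px [216.  53.] n 846 ztop 43.2 mid [433.2 320.2  40.7] all [433.2 320.1  28.1] [33. 35. 32.]
white px [411.  64.] n 2453 ztop 52.4 mid [616.7 305.2  50.1] all [622.6 307.4  32.9] [68. 54. 42.]
white px [400. 133.] n 2096 ztop 52.4 mid [616.7 241.5  50. ] all [624.8 240.3  32.9] [66. 50. 42.]
white px [259. 173.] n 1330 ztop 83.6 mid [477.  199.9  82.7] all [476.9 202.8  53.8] [43. 39. 61.]
white px [391. 200.] n 1911 ztop 52.2 mid [618.3 171.6  49.9] all [626.  165.8  32.8] [65. 61. 42.]
white px [379. 256.] n 227 ztop 18.8 mid [628.   81.4  16.1] all [628.2  81.4  15.7] [38. 30.  7.]
tray -1 y (-25, 5) x [635.2 659.7]
tray -1 y ext [-27.8 100.9]
tray 233 y (-95, -60) x [579.2 635.2]
tray 233 y (-60, -30) x [578.5 658.8]
tray 233 y (-25, 5) x [578.  658.1]
tray 233 y (10, 30) x [577.5 656.9]
tray 233 y ext [134.2 333.6]
```

View pics/w12.png

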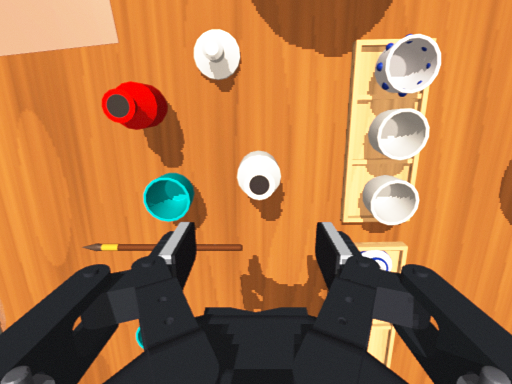

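Both cups stand in the cup tray's bays (px (400,133) and (391,200)). The second vase is at px (259,175), clear of the teal cup at (168,197). Going down on the vase.

Request:
jog_arm(
  rows=[
    [[1, 0, 45], [0, 0, 0]],
    [[1, 0, 90], [0, 0, 0]],
    [[1, 0, 122], [0, 0, 0]],
    [[1, 0, 142], [0, 0, 0]],
    [[1, 0, 154], [0, 0, 0]],
    [[1, 0, 160], [0, 0, 0]],
    [[1, 0, 160], [0, 0, 0]],
  ],
)

```text
time: 22.15
tool_pos: [477.8, 200.0, -19.1]
tcp_rot: [180.0, -0.0, 90.0]
ft_force: [-0.2, 0.4, 0.3]
finger_gap: 65.8
grip_force: 0.0
```

Request:
jog_arm(
  rows=[
    [[0, 0, 0], [0, 0, 0]],
    [[0, 0, 0], [0, 0, 0]],
    [[0, 0, 0], [0, 0, 0]],
    [[0, 0, 0], [0, 0, 0]],
    [[0, 0, 0], [0, 0, 0]],
    [[0, 0, 0], [0, 0, 0]],
  ],
  grip=30,
  force=30,
)

```text
time: 22.75
tool_pos: [478.7, 200.4, -17.6]
tcp_rot: [179.8, -0.1, 90.0]
ft_force: [0.8, -0.6, 5.4]
finger_gap: 43.5
grip_force: 30.9
```

Request:
jog_arm(
  rows=[
    [[0, 0, -10], [0, 0, 0]],
    [[0, 0, -30], [0, 0, 0]],
    [[0, 0, -60], [0, 0, 0]],
    [[0, 0, -90], [0, 0, 0]],
    [[0, 0, -107], [0, 0, 0]],
    [[-8, 3, -110], [0, 0, 0]],
    [[-28, 10, -110], [0, 0, 0]],
    [[-58, 21, -110], [0, 0, 0]],
    [[-95, 34, -110], [0, 0, 0]],
    [[-133, 48, -110], [0, 0, 0]],
  ],
)

```text
time: 23.75
tool_pos: [524.6, 65.3, 89.7]
tcp_rot: [-179.9, 0.0, 90.1]
ft_force: [0.8, -0.0, -1.1]
finger_gap: 43.8
grip_force: 30.7
```

Request:
jog_arm(
  rows=[
    [[-38, 14, 0], [0, 0, 0]],
    [[-76, 28, 0], [0, 0, 0]],
    [[-114, 42, 0], [0, 0, 0]],
    [[-152, 56, 0], [0, 0, 0]],
    [[-190, 70, 0], [0, 0, 0]],
    [[-225, 83, 0], [0, 0, 0]],
    [[-255, 94, 0], [0, 0, 0]],
    [[-277, 102, 0], [0, 0, 0]],
    [[-288, 105, 0], [0, 0, 0]],
    [[-290, 106, 0], [0, 0, 0]],
  ],
)

```text
time: 24.75
tool_pos: [630.4, -224.4, 89.6]
tcp_rot: [-179.9, -0.0, 89.9]
ft_force: [-0.1, 0.3, -0.1]
finger_gap: 43.6
grip_force: 30.7
```

Request:
jog_arm(
  rows=[
    [[0, 0, 0], [0, 0, 0]],
    [[0, 0, 0], [0, 0, 0]],
    [[0, 0, 0], [0, 0, 0]],
  ],
)

```text
time: 25.05
tool_pos: [631.1, -221.9, 90.7]
tcp_rot: [-180.0, -0.0, 90.1]
ft_force: [0.4, 0.7, -0.1]
finger_gap: 43.4
grip_force: 30.7
```

```bash
python3 - <<'E'
from h import *
p,d,P=wrist('w13')
print(r.sense()['ft_force'])
E
```

```text
tool [ 631.1 -221.9   90.7] [-180.    -0.    90.1] t 25.05 gap 43.41693021216944
white px [254. 116.] n 2184 ztop 88.5 mid [ 629.3 -160.3   87.7] all [ 629.5 -158.8   51.4] [45. 48. 77.]
tray -234 y (-25, 5) x [592.4 598.9]
tray -234 y (10, 30) x [591.6 596.9]
tray -234 y ext [-260.3 -130.8]
tray -1 y (-95, -60) x [586.8 658.2]
tray -1 y ext [-100.8  -68.9]
[-0.31558869  0.77430945 -1.55661838]
```

Request:
jog_arm(
  rows=[
    [[-0.5, 0.5, 25], [0, 0, 0]],
    [[-0.5, 0.5, 50], [0, 0, 0]],
    [[-0.5, 0.5, 75], [0, 0, 0]],
    [[-0.5, 0.5, 90], [0, 0, 0]],
    [[-0.5, 0.5, 97], [0, 0, 0]],
    [[-0.5, 0.5, 100], [0, 0, 0]],
    [[-0.5, 0.5, 102], [0, 0, 0]],
    [[-0.5, 0.5, 103], [0, 0, 0]],
    [[-0.5, 0.5, 103], [0, 0, 0]],
  ],
)

```text
time: 26.0
tool_pos: [632.4, -224.0, -11.3]
tcp_rot: [179.9, 0.0, 90.0]
ft_force: [-0.4, 0.6, -0.6]
finger_gap: 43.7
grip_force: 30.7
```

Request:
jog_arm(
  rows=[
    [[0, 0, 0.5], [0, 0, 0]],
    [[0, 0, 1], [0, 0, 0]],
    [[0, 0, 1], [0, 0, 0]],
  ],
)

```text
time: 26.3
tool_pos: [632.1, -223.9, -12.5]
tcp_rot: [180.0, 0.0, 90.0]
ft_force: [-1.9, 1.0, 3.6]
finger_gap: 43.3
grip_force: 31.0
```

Request:
jog_arm(
  rows=[
    [[0, 0, 0.3], [0, 0, 0]],
    [[0, 0, 0.3], [0, 0, 0]],
    [[0, 0, 0.3], [0, 0, 0]],
    [[0, 0, 0.3], [0, 0, 0]],
    [[0, 0, 0.3], [0, 0, 0]],
  ],
  grip=62,
)

```text
time: 26.8
tool_pos: [631.6, -223.6, -13.8]
tcp_rot: [-180.0, -0.0, 90.0]
ft_force: [0.3, -0.3, -0.1]
finger_gap: 61.8
grip_force: 0.0
```

Request:
jog_arm(
  rows=[
    [[0, 0, -15], [0, 0, 0]],
    [[0, 0, -40], [0, 0, 0]],
    [[0, 0, -80], [0, 0, 0]],
    [[0, 0, -120], [0, 0, 0]],
    [[0, 0, -155], [0, 0, 0]],
    [[20, -7, -160], [0, 0, 0]],
    [[65, -22, -160], [0, 0, 0]],
    [[110, -38, -160], [0, 0, 0]],
    [[155, -54, -160], [0, 0, 0]],
    [[200, -70, -160], [0, 0, 0]],
  ],
)

```text
time: 27.8
tool_pos: [561.1, -22.2, 147.9]
tcp_rot: [179.9, 0.0, 90.0]
ft_force: [1.5, 0.8, 0.2]
finger_gap: 62.3
grip_force: 0.0
```

Request:
jog_arm(
  rows=[
    [[45, -17, 0], [0, 0, 0]],
    [[90, -34, 0], [0, 0, 0]],
    [[135, -51, 0], [0, 0, 0]],
    [[180, -68, 0], [0, 0, 0]],
    [[225, -85, 0], [0, 0, 0]],
    [[270, -102, 0], [0, 0, 0]],
    [[310, -117, 0], [0, 0, 0]],
    [[335, -126, 0], [0, 0, 0]],
    [[343, -128, 0], [0, 0, 0]],
    [[343, -128, 0], [0, 0, 0]],
  ],
  grip=45,
)

```text
time: 28.8
tool_pos: [433.6, 320.3, 147.4]
tcp_rot: [179.9, -0.0, 90.1]
ft_force: [0.7, -0.0, -0.4]
finger_gap: 44.8
grip_force: 0.0
```

Request:
jog_arm(
  rows=[
    [[0, 0, 0], [0, 0, 0]],
    [[0, 0, 0], [0, 0, 0]],
  ],
)

```text
time: 29.0
tool_pos: [434.3, 318.1, 146.6]
tcp_rot: [180.0, 0.0, 89.9]
ft_force: [0.2, 0.6, -0.9]
finger_gap: 45.1
grip_force: 0.0
```

```bash
python3 - <<'E'
from h import *
p,d,P=wrist('w14')
t=r.sense()['tool_pos']
for s in(-1,1):
    X=(P[...,0]-t[0])*s
    m=(X>18)&(X<40)&(abs(P[...,1]-t[1])<16)&(P[...,2]>90)&(P[...,2]<300)
    Q=P[m];print(s,len(Q),'tip above tcp',(np.percentile(Q[:,2],[0,1,3])-t[2]).round(1))
E
```

```text
tool [434.3 318.1 146.6] [180.    0.   89.9] t 29.0 gap 45.11451165304374
white px [255. 167.] n 589 ztop 43.3 mid [432.7 320.3  40.8] all [432.7 319.5  28.2] [34. 34. 32.]
white px [417. 208.] n 4592 ztop 52.2 mid [616.5 273.8  50.2] all [617.1 260.7  33.2] [ 81. 146.  42.]
tray 233 y (-60, -30) x [578.2 659.3]
tray 233 y (-25, 5) x [577.7 632.9]
tray 233 y (10, 30) x [577.4 657.7]
tray 233 y ext [170.9 334.5]
-1 3822 tip above tcp [36.3 40.8 44.1]
1 4112 tip above tcp [36.4 41.  44.8]
```

Request:
jog_arm(
  rows=[
    [[0.5, -0.5, 45], [0, 0, 0]],
    [[0.5, -0.5, 90], [0, 0, 0]],
    [[0.5, -0.5, 122], [0, 0, 0]],
    [[0.5, -0.5, 142], [0, 0, 0]],
    [[0.5, -0.5, 153], [0, 0, 0]],
    [[0.5, -0.5, 157], [0, 0, 0]],
    [[0.5, -0.5, 159], [0, 0, 0]],
    [[0.5, -0.5, 159], [0, 0, 0]],
  ],
)

```text
time: 29.85
tool_pos: [434.2, 320.2, -11.4]
tcp_rot: [179.9, -0.1, 90.0]
ft_force: [-0.1, -0.3, 0.2]
finger_gap: 45.3
grip_force: 0.0
```

Request:
jog_arm(
  rows=[
    [[0, 0, 0], [0, 0, 0]],
    [[0, 0, 0], [0, 0, 0]],
    [[0, 0, 0], [0, 0, 0]],
    [[0, 0, 0], [0, 0, 0]],
    [[0, 0, 0], [0, 0, 0]],
    [[0, 0, 0], [0, 0, 0]],
  ],
  grip=10,
  force=30,
)

```text
time: 30.45
tool_pos: [433.9, 320.4, -11.4]
tcp_rot: [179.9, -0.0, 90.0]
ft_force: [-2.0, -0.7, 6.1]
finger_gap: 17.7
grip_force: 29.3
```

Request:
jog_arm(
  rows=[
    [[0, 0, -10], [0, 0, 0]],
    [[0, 0, -30], [0, 0, 0]],
    [[0, 0, -60], [0, 0, 0]],
    [[0, 0, -88], [0, 0, 0]],
    [[0, 0, -99], [0, 0, 0]],
    [[-8, 4, -100], [0, 0, 0]],
    [[-28, 14, -100], [0, 0, 0]],
    [[-58, 29, -100], [0, 0, 0]],
    [[-92, 46, -100], [0, 0, 0]],
    [[-126, 63, -100], [0, 0, 0]],
  ],
)

```text
time: 31.45
tool_pos: [495.4, 191.8, 85.3]
tcp_rot: [-179.8, 0.1, 90.0]
ft_force: [0.7, -0.8, -1.4]
finger_gap: 18.6
grip_force: 29.5
```

Request:
jog_arm(
  rows=[
    [[-35, 18, 0], [0, 0, 0]],
    [[-70, 35, 0], [0, 0, 0]],
    [[-105, 53, 0], [0, 0, 0]],
    [[-140, 70, 0], [0, 0, 0]],
    [[-175, 88, 0], [0, 0, 0]],
    [[-205, 103, 0], [0, 0, 0]],
    [[-232, 117, 0], [0, 0, 0]],
    [[-249, 126, 0], [0, 0, 0]],
    [[-256, 129, 0], [0, 0, 0]],
    [[-256, 129, 0], [0, 0, 0]],
  ],
)

```text
time: 32.45
tool_pos: [624.2, -63.1, 85.6]
tcp_rot: [-179.9, -0.0, 89.9]
ft_force: [-1.3, 0.7, 1.2]
finger_gap: 17.8
grip_force: 29.5
```

Request:
jog_arm(
  rows=[
    [[0, 0, 0], [0, 0, 0]],
    [[0, 0, 0], [0, 0, 0]],
    [[0, 0, 0], [0, 0, 0]],
  ],
)

```text
time: 32.75
tool_pos: [624.9, -61.1, 87.4]
tcp_rot: [-180.0, -0.0, 90.1]
ft_force: [-0.2, -0.3, -0.7]
finger_gap: 18.1
grip_force: 29.5
```

```bash
python3 - <<'E'
from h import *
p,d,P=wrist('w15')
E
```

```text
tool [624.9 -61.1  87.4] [-180.    -0.    90.1] t 32.75 gap 18.06271880021114
white px [255.  29.] n 2027 ztop 46.8 mid [624.1  70.9  45.1] all [624.   69.3  30.6] [47. 44. 37.]
white px [259. 295.] n 1010 ztop 69.2 mid [ 629.1 -153.3   67.3] all [ 627.1 -152.8   63.2] [40. 30. 16.]
tray -1 y (-95, -60) x [586.4 591.7]
tray -1 y (-60, -30) x [586.2 591.3]
tray -1 y (-25, 5) x [585.4 658.3]
tray -1 y (10, 30) x [584.9 659.9]
tray -1 y ext [-83.2  90.9]
```

View pics/w15.png

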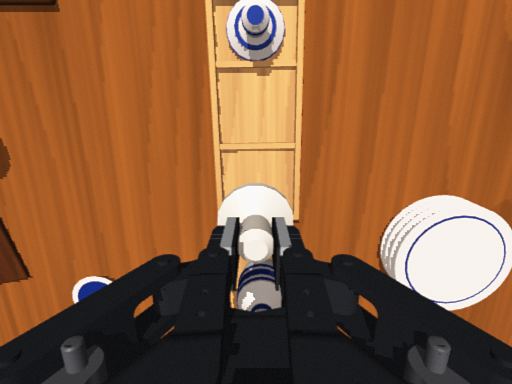

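The lid hangs level, knob up, over the lid tray's end bay (flange at px (256,205)). Lowering.

Request:
jog_arm(
  rows=[
    [[0, 1, 25], [0, 0, 0]],
    [[0, 1, 50], [0, 0, 0]],
    [[0, 1, 70], [0, 0, 0]],
    [[0, 1, 81], [0, 0, 0]],
    [[0, 1, 87], [0, 0, 0]],
    [[0, 1, 90], [0, 0, 0]],
    [[0, 1, 91.5], [0, 0, 0]],
    [[0, 1, 92.5], [0, 0, 0]],
    [[0, 1, 92.5], [0, 0, 0]],
  ],
)

```text
time: 33.7
tool_pos: [626.8, -62.3, -4.3]
tcp_rot: [179.9, 0.0, 90.0]
ft_force: [0.3, -0.0, -1.1]
finger_gap: 17.9
grip_force: 29.5
```

Request:
jog_arm(
  rows=[
    [[0, 0, 0.5], [0, 0, 0]],
    [[0, 0, 1], [0, 0, 0]],
    [[0, 0, 1.3], [0, 0, 0]],
    [[0, 0, 1.3], [0, 0, 0]],
  ],
)

```text
time: 34.1
tool_pos: [626.3, -62.2, -6.2]
tcp_rot: [180.0, 0.0, 90.0]
ft_force: [-0.7, -0.4, 0.2]
finger_gap: 18.1
grip_force: 29.6
```

Request:
jog_arm(
  rows=[
    [[0, 0, 0.4], [0, 0, 0]],
    [[0, 0, 0.8], [0, 0, 0]],
    [[0, 0, 0.8], [0, 0, 0]],
  ],
)

```text
time: 34.4
tool_pos: [626.3, -62.2, -6.3]
tcp_rot: [180.0, 0.0, 90.0]
ft_force: [-4.6, 1.2, 7.3]
finger_gap: 18.0
grip_force: 30.2
```

Contact. I'll release, retreat upwards and away, and check.

Request:
jog_arm(
  rows=[
    [[0, 0, 0], [0, 0, 0]],
    [[0, 0, 0], [0, 0, 0]],
    [[0, 0, 0], [0, 0, 0]],
    [[0, 0, 0], [0, 0, 0]],
    [[0, 0, 0], [0, 0, 0]],
  ],
  grip=45,
)

```text
time: 34.9
tool_pos: [626.1, -62.1, -7.4]
tcp_rot: [-180.0, -0.0, 90.0]
ft_force: [0.5, -0.1, -0.3]
finger_gap: 45.2
grip_force: 0.0
```

Request:
jog_arm(
  rows=[
    [[0, 0, -15], [0, 0, 0]],
    [[0, 0, -40], [0, 0, 0]],
    [[0, 0, -80], [0, 0, 0]],
    [[0, 0, -120], [0, 0, 0]],
    [[0, 0, -160], [0, 0, 0]],
    [[0, -40, -190], [0, 0, 0]],
    [[0, -80, -200], [0, 0, 0]],
    [[0, -120, -200], [0, 0, 0]],
    [[0, -160, -200], [0, 0, 0]],
    [[0, -200, -200], [0, 0, 0]],
  ],
)

```text
time: 35.9
tool_pos: [424.9, -62.1, 194.0]
tcp_rot: [179.9, 0.0, 90.0]
ft_force: [-0.8, -0.5, 0.0]
finger_gap: 44.9
grip_force: 0.0
```

Request:
jog_arm(
  rows=[
    [[0, 0, 0], [0, 0, 0]],
    [[0, 0, 0], [0, 0, 0]],
    [[0, 0, 0], [0, 0, 0]],
    [[0, 0, 0], [0, 0, 0]],
  ],
)

```text
time: 36.3
tool_pos: [427.2, -62.2, 193.4]
tcp_rot: [180.0, 0.0, 90.0]
ft_force: [0.3, 0.6, -0.2]
finger_gap: 45.2
grip_force: 0.0
```

```bash
python3 - <<'E'
from h import *
p,d=r.snapshot("scene");cv2.imwrite("pics/end.png",cv2.resize(p[130:330,60:460],None,fx=2,fy=2,interpolation=2))
c=r.camera_params("scene");P=cloud(c,c['pose'],d);hsv=cv2.cvtColor(p,cv2.COLOR_BGR2HSV)
m=((d>0)&(hsv[...,1]<70)&(hsv[...,2]>110)&(P[...,2]>12)&(P[...,2]<110)&(P[...,0]<660)&(P[...,0]>350)&(abs(P[...,1])<420)).astype(np.uint8)
k,L,S,C=cv2.connectedComponentsWithStats(m)
for i in range(1,k):
    if S[i,4]>60:
        Q=P[L==i];zt=np.percentile(Q[:,2],97);t=Q[Q[:,2]>zt-8];print(C[i].round(),zt.round(1),t.mean(0).round(1))
E
```

```text
[411. 249.] 51.3 [617.4 304.9  48.4]
[379. 252.] 51.3 [617.1 241.7  48.8]
[343. 255.] 51.7 [618.9 171.8  48.8]
[170. 268.] 88.1 [ 629.6 -159.9   86.8]
[292. 267.] 45.7 [626.5  71.2  43.4]
[138. 274.] 87.7 [ 630.9 -223.4   86.6]
[100. 277.] 88.0 [ 632.3 -293.3   86.9]
[225. 272.] 46.9 [626.8 -61.4  45. ]
```

View pics/end.png

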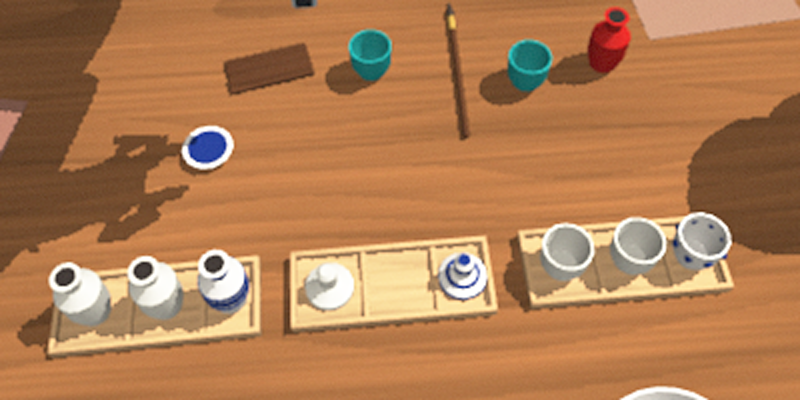

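All five stand upright in their own bays: vases at crop px (82,295) and (155,288), lid at (330,287), cups at (567,250) and (638,245). Their heights match the samples, and the teal and red look-alikes are untouched.

```bash
python3 -c "
from bench import r
print(r.hand_in())"
```

```text
the job is handed in; nothing more can be done
None
```

I sorted all five blanks into the matching trays, each upright in its own bay with the lid knob up, and handed the job in at about 36 s; no verdict came back from the judging.

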